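Click the boiler's filler cap shut and close its hood

ROBOT

A 6-joint arm with a two-finger parallel gripper is mounted at the origin on the work surface. World frame = base frame: x ahead of the robot, y to its left, z up, the work surface at z = 0. Lengths are in m, angles in rad, forces in N, time in s.
With the tool pointing down it reaches from about 0.275 to 0.85 m from the base axis. Payload 5.2 kg.
Tool frame: the origin (TCP) lies midway between the tips of the shut fingers; the grasp point (between the pads) lies 19 mm behind it; z points along the fingers, y is the line along which they close (so a half turn about z gives the same grasp; the last joint's range is limited). The gripper opens to 85 mm and grips with 20 to 120 N. Pads are 22 mm wide; open, the fingers measure 114 mm over their backs; the gripper's body (76 mm by 85 mm) begins 54 mm behind the grasp point. The pads swing forward as they close: fully open they stand 13 mm farther back than shut.
Start: joints at [-1.398, 0.259, 1.535, -0, 1.348, -0.203], TCP at [0.202, -0.512, 0.231] pointing down, gripper open.
Joint ranges: [-3.14, 3.14], [-0.91, 2.08], [0.19, 2.58], [-1.22, 4.36], [0.22, 2.71], [-3.12, 3.12]. Speed limits (rad/s): [2.57, 2.57, 3.14, 3.14, 3.14, 3.14].

INTERFACE

Orientations are given as a unit quaternion [x, y, z, w].
In Python, from bench import read_state, snapshot, calibration, sign_off, find_in, outline_of, landmark_of gives the robot as it stands. The module is installed in compiled form; this text tells all that it offers.
- The arm moves only by the shell command python3 -m jog 'ROWS' [FORCE]. ROWS is JSON, a list of rows, each an object of numbers: "ax", "ay", "az": the turn, a rotation vector about the world's x, y, z in rad; "dx", "dy", "dz": the shift along the world's x, y, z in cm; "claw": the opening, from -1 (shut) to 1 (fully open). In form: [{"ax": .., "ay": .., "az": .., "dx": .., "dy": .., "dz": .., "claw": ..}, ...]. A call has 1 to 20 rows; each row shifts and turns the commanded pose from where the row before left it; what a row does not reach is not made up. A row lasts 1/8 s, in which the tool goes at most 62.5 mm and 10.7 degrees, less where a joint would pass 70% of its speed; a pose out of reach is approached as far as the arm can. A call is refused whole if a number of a shift passes 6.25 or a number of a turn 0.188, either way. A call with a gripper value outside its range is refused whole. The fingers move at their own pace and stop on an object; FORCE is the grip in N (left out, the last holds). Time passes only in rows, so rows that do not move let the fingers close. It gives the time, the measured TCP pose, the force, the opening and the grip force at its end, in the units of the state.
- read_state(): the state, without advancing time (a new reading comes with each control period).
- snapshot(name): name is "side" or "top"; returns (picture, depth): 384x512x3 uint8, blue, green, red; 384x512 float32, m along the optical axis (not along the pixel's ray), 0 where there is no reading.
- calibration(name): a dict with "fov_y" (degrees; the focal length in pixels is half the picture's height over the tangent of half this angle, whatever the lens; pixels are square), "cx", "cy" (the principal point, pixels), "rvec" (rotation vector, rad) and "tvec" (3), from world to camera coordinates, as OpenCV has them. Camera axes: x right, y down, z forward; pixel columns grow to the right and rows downward; lengths in m; the calibration is good to about 2 mm. A picture is of the moment at which its call begins. calibration takes no time and is no camera call.
- sign_off(): hands the job in; it is judged then, once.
Trained networks look in the newest picture that a camera, given by its name, has taken for a name from the list of things; names that differ only in an ending like _2 or _b are one class to them, and where a whole thing is asked for, a point or a joint stands for the part that bears it (a point fixed in the world has none). Each returns a list of dicts, best first, with "confidence" (0 to 1); they miss things now and then, are a little off and sometimes report something else, mostly with a low value. They report only what shows in the picture. A call takes as long as a camera call.
- find_in(camera, target): "bbox" ([centre column, centre row, width, height] as shares, 0 to 1, of the picture: columns of its width, rows of its height, round what is visible of it).
- outline_of(camera, target): "pixels" (384x512 bool, what is visible of it) and "bbox" ([centre column, centre row, width, height] as shares, 0 to 1, of the picture: columns of its width, rows of its height, round what is visible of it).
- landmark_of(camera, target): "point" ([column, row] as shares, 0 to 1, of the picture: columns of its width, rows of its height: a listed point, or the origin of a listed thing).
The state is a dict: "t": time; "joints": joint angles; "qd": joint speeds; "tau": joint torques, N m; "tcp_pos": TCP position; "eef_rot": TCP orientation; "ft_force": force on the tool from outside, world axes, zero at the start; "ft_torque": the same for the moment, N m; "width": finger opening in m; "gripper_force": force on a finger pad.
Only numpy, scipy, OpenCV 4.12 (cv2) and the standard library are available. Lean on these libraries where they do the work, as an engineer would, in place of code of your own. Each camera call takes 0.05 s, during which the arm holds its last target. There are 200 camera calls.

TASK

The feed tank of the noodle boiler has just been refilled. Grip the wing of its loose filler cap and turn it clockwise until the cap is tight and its ratchet has clicked over at least once. Then press the release tab on the sliding hood down and, keeping it down, slide the hood along its rails fully over the cap, let go so that the tab pops up again, and leave the other kitchen things where they stand.

Things in the scene. Friction and masses are not known exactly. Their poses are not given: they have to be found in the camera images.
- tank_face (a point): Feed tank, fixed metal wedge: 340 mm wide (y), 161 deep, 62 high in front, 162 behind. Middle of its top face, which slopes 32 degrees, rising away from the robot. x up the slope, y level along the width, z square out of the face. The cap stands 75 mm to -y, the open hood 75 mm to +y. Rails up to 24 mm high lie along y, 52 to 62 mm above and below the middle (x).
- cap_wing (a point): Black filler cap: disc 76 mm across, top 20 mm above the tank face; wing bar on it 70 mm long, 18 thick, from 20 to 50 mm above the face. Point: centre of the wing, 35 mm above the face, on the turning axis. x along the wing, y across it, z along the axis, out of the face. Tighten clockwise seen from outside (negative about z): 0.1 N m until tight, then about 0.4 N m for each click.
- screw (a joint): How far the cap's thread is screwed in, rad: grows as the cap is turned clockwise and stops dead at 1.2 (tight). Starts between 0.25 and 0.70.
- cap (a joint): How far the cap has slipped past its thread, rad, clockwise: 0 at the start; once the thread is tight the cap jumps on by 0.393 rad (1/16 turn) at each click and rests there.
- tab_top (a point): Grey ribbed release tab on the hood: middle of its upper surface, 72 mm above the tank face; axes as tank_face. It reaches 23 mm down and 52 mm up the slope (x), 24 mm each way in y. It lies between two roof ribs along x, 80 mm long, 57 mm clear apart, tops 85 mm above the face; a pressing finger that leans on a rib carries the hood along.
- tab (a joint): Press of the tab, m: 0 up, 0.008 fully down; spring 2 N rising to 6 N. The hood leaves its open place only with the tab down by more than 0.006. On the way the rail's lip holds the tab down; when the hood is fully closed and the tab is let go it pops up into a second notch.
- cover (a joint): Place of the hood along its rails, m: 0 open (locked by the tab), 0.150 fully closed over the cap, at its end stop. It moves towards -y of tank_face; sliding takes 2 to 5 N. The hood is a metal tunnel open at both ends, 110 mm long (y), 96 mm wide (x), roof 69 mm above the tank face.
- bowl: White ceramic soup bowl, 130 mm across, 60 mm high, loose on the counter beside the tank; to be left alone. Origin under its centre.
- tub: Clear food tub with a white lid, 106 x 136 mm, 80 mm high, loose on the counter beside the tank; to be left alone. Origin under its centre.
- sauce: Amber glass bottle, 64 mm across, 170 mm high, standing loose behind the tank; to be left alone. Origin under its centre.
- spoon: Steel spoon, 220 mm long, lying loose behind the tank; to be left alone. Origin under its middle.

How it is judged:
By the outcome, as a careful person would: the job done as asked, in the order asked, and still so for the second after the job is handed in, with the robot touching nothing.
It also fails if it takes over 48 s, if anything falls off the work surface, if the arm or the gripper's body presses on something with over 40 N, if the wrist force passes 120 N, or if a joint passes its speed limit or range.

## Working session

There is one attempt and no reset: what is moved stays moved. The work goes in short steps, Python scripts to look and compute and a shell command to move; the robot and the scene stay as the last step left them, time stands still between calls to the robot, and variables do not carry over. Pictures are saved under pics/ and viewed, at most 10 in all, crops included, and the job is handed in when it is done.

```bash
mkdir -p pics
cat > h.py <<'E'
import numpy as np, cv2
from bench import *
def cam(n):
    c=calibration(n); f=192/np.tan(np.radians(c['fov_y'])/2)
    R=cv2.Rodrigues(np.array(c['rvec'],float))[0]; return c,f,R,np.array(c['tvec'],float)
def back(n,u,v,z):
    c,f,R,t=cam(n); p=np.stack([(u-c['cx'])/f*z,(v-c['cy'])/f*z,z],-1); return (p-t)@R
def proj(n,P):
    c,f,R,t=cam(n); q=np.asarray(P)@R.T+t; return np.stack([q[...,0]/q[...,2]*f+c['cx'],q[...,1]/q[...,2]*f+c['cy']],-1)
def cloud(n,d):
    v,u=np.mgrid[:384,:512]; return back(n,u.astype(float),v.astype(float),d)
E
python3 - <<'E'
from h import *
np.set_printoptions(precision=4,suppress=True)
ims=[]
for n in("side","top"):
    im,d=snapshot(n); np.savez(f'{n}0.npz',im=im,d=d); cv2.imwrite(f'pics/{n}0.png',im)
    C=cloud(n,d); c,f,R,t=cam(n); print(n,'campos',-R.T@t,c['fov_y'],(d==0).mean())
    for k in("tank_face","cap_wing","tab_top","bowl","tub","sauce","spoon"):
        for r in landmark_of(n,k)[:1]:
            u,v=r['point'][0]*512,r['point'][1]*384; print(k,round(r['confidence'],2),round(u),round(v),C[min(int(v),383),min(int(u),511)])
print(read_state())
E
```

```text
side campos [-0.0389  0.7915  0.9422] 54.399134014523106 0.004002888997395833
tank_face 0.58 274 200 [0.5099 0.0263 0.1745]
cap_wing 0.61 287 182 [ 0.5473 -0.0983  0.1593]
tab_top 0.76 272 203 [0.5059 0.0368 0.1749]
bowl 0.57 182 329 [0.4821 0.4673 0.005 ]
tub 0.58 336 175 [ 0.5049 -0.3955  0.0492]
sauce 0.91 257 184 [ 0.6236 -0.0302  0.1561]
spoon 0.71 183 229 [0.7666 0.2107 0.0188]
top campos [ 0.5422 -0.0168  1.3787] 49.621055066285166 0.004048665364583333
tank_face 0.81 272 205 [ 0.5448 -0.0299  0.1051]
cap_wing 0.78 300 202 [ 0.5541 -0.1087  0.1589]
tab_top 0.64 249 219 [0.5091 0.0412 0.1754]
bowl 0.97 128 230 [0.4793 0.4497 0.0122]
tub 0.62 405 209 [ 0.5209 -0.4398  0.0754]
sauce 0.76 321 143 [ 0.7326 -0.1851  0.1147]
spoon 0.84 206 137 [ 0.7794  0.1871 -0.002 ]
{'t': 0.8, 'joints': array([-1.3978,  0.2585,  1.535 ,  0.    ,  1.348 , -0.2028]), 'qd': array([-0.0001, -0.0002,  0.001 ,  0.0008,  0.0013, -0.0001]), 'tau': array([  0.0003, -44.5856, -29.0888,  -0.0002,   0.0006,  -0.    ]), 'tcp_pos': array([ 0.2019, -0.5116,  0.2313]), 'eef_rot': array([0.9824, 0.1868, 0.    , 0.    ]), 'ft_force': array([-0.1639,  0.6688,  0.0496]), 'ft_torque': array([0.0345, 0.0285, 0.0268]), 'gripper_force': 0.0, 'width': 0.08553184779528843}
```

Run:
```python
from h import *
a=np.load('side0.npz')['im'];b=np.load('top0.npz')['im']
A=cv2.resize(a[120:290,190:390],(800,600)[:2] and (700,595),interpolation=cv2.INTER_CUBIC)
B=cv2.resize(b[120:270,180:360],(714,595),interpolation=cv2.INTER_CUBIC)
cv2.imwrite('pics/a.png',A);cv2.imwrite('pics/b.png',B)
```

```text
(no output)
```

View pics/a.png

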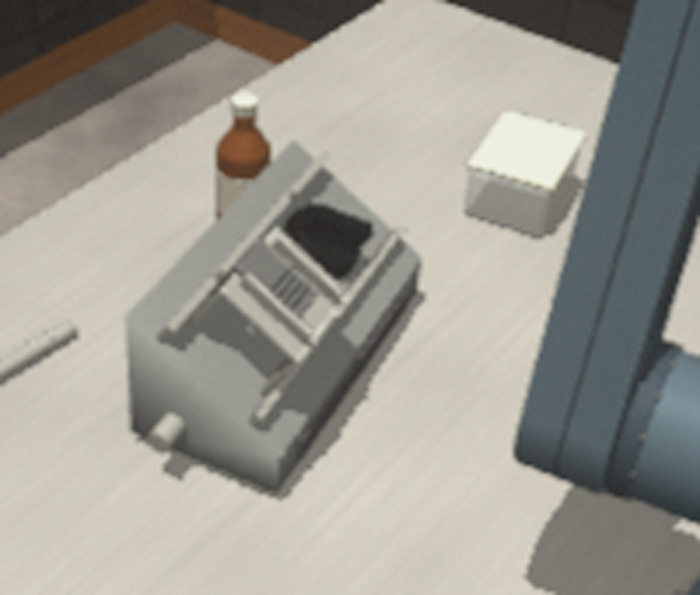

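View pics/b.png

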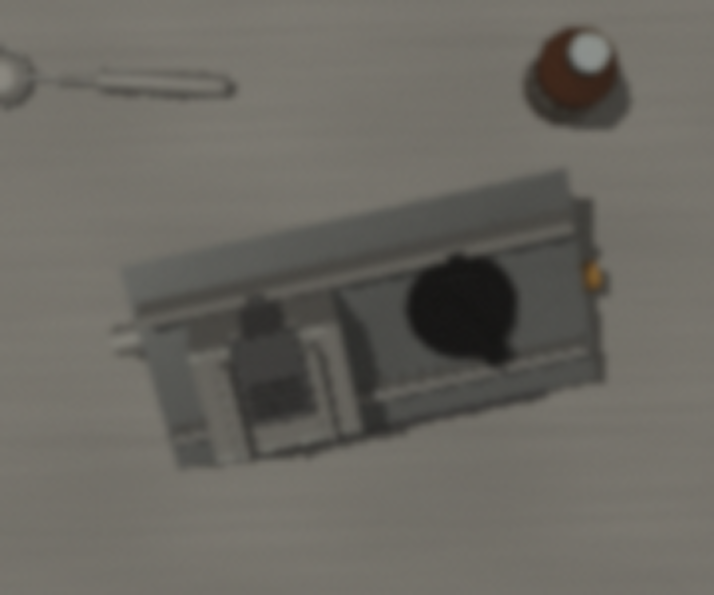

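The side picture shows the hood open at about crop (290,300) and the cap with its wing at (335,240). The top view shows the tank yawed about 13°, the hood at crop (275,385) and the cap at (462,307), with the wing running from (460,255) to (500,355). Next I'll fit the face plane.

```bash
cat > fit.py <<'E'
from h import *
np.set_printoptions(precision=4,suppress=True)
def planefit(P):
    c=P.mean(0); return c,np.linalg.svd(P-c,full_matrices=False)[2][2]
for n in("top","side"):
    D=np.load(n+'0.npz'); C=cloud(n,D['d']).reshape(-1,3); col=D['im'].reshape(-1,3).astype(int)
    near=(abs(C[:,0]-.545)<.16)&(abs(C[:,1]+.03)<.24)&(C[:,2]>.02)
    P=C[near]; best=0
    rng=np.random.default_rng(0)
    for _ in range(4000):
        a,b,c=P[rng.integers(len(P),size=3)]; m=np.cross(b-a,c-a); l=np.linalg.norm(m)
        if l<1e-5: continue
        m/=l; m*=np.sign(m[2])
        if abs(m[2]-np.cos(np.radians(32)))>.05 or m[0]>0: continue
        # prefer low plane: the face
        s=(abs((P-a)@m)<.003).sum()
        if s>best: best=s; bm=m; ba=a
    for _ in range(3):
        I=P[abs((P-ba)@bm)<.004]; ba,bm=planefit(I); bm*=np.sign(bm[2])
    yaw=np.arctan2(-bm[1],-bm[0]); tilt=np.degrees(np.arccos(bm[2]))
    print(n,len(I),'n',bm,'tilt',tilt,'yaw',np.degrees(yaw),'c',ba)
    print(' range',I.min(0),I.max(0), 'z at (.545,-.03)',ba[2]-((np.array([.545,-.03])-ba[:2])@bm[:2])/bm[2])
E
python3 fit.py
```

```text
top 2886 n [-0.5199 -0.0997  0.8484] tilt 31.965771970629298 yaw 10.858385434680647 c [ 0.572  -0.0443  0.1208]
 range [ 0.4478 -0.2087  0.0587] [0.6638 0.152  0.1664] z at (.545,-.03) 0.105991599182253
side 2318 n [-0.5212 -0.0988  0.8477] tilt 32.03734545549414 yaw 10.728501040832112 c [0.5492 0.0022 0.1132]
 range [ 0.445  -0.2127  0.0582] [0.6642 0.1527 0.1669] z at (.545,-.03) 0.10688138939882896
```

```bash
cat >> h.py <<'E'
YAW=np.radians(10.8); TI=np.radians(32)
Y=np.array([-np.sin(YAW),np.cos(YAW),0]); H=np.array([np.cos(YAW),np.sin(YAW),0])
X=H*np.cos(TI)+np.array([0,0,np.sin(TI)]); Z=np.cross(X,Y); F=np.stack([X,Y,Z],1)
E
python3 - <<'E'
from h import *
np.set_printoptions(precision=4,suppress=True)
O=np.array([.552,-.03,.112]); 
for n in("top","side"):
    D=np.load(n+'0.npz'); C=cloud(n,D['d']); im=D['im'].astype(int)
    Q=(C-O)@F; near=(abs(Q[...,0])<.12)&(abs(Q[...,1])<.2)
    face=near&(abs(Q[...,2])<.004); print(n,'face z',np.median(Q[face][:,2]),'x',np.percentile(Q[face][:,0],[.5,99.5]),'y',np.percentile(Q[face][:,1],[.5,99.5]))
    blk=near&(im.max(-1)<45)&(Q[...,1]<0)
    disc=blk&(abs(Q[...,2]-.02)<.004); wing=blk&(Q[...,2]>.035)
    for nm,m in(("disc",disc),("wing",wing),('wingtop',blk&(Q[...,2]>.046))):
        q=Q[m]; print(nm,len(q),'lo',q.min(0),'hi',q.max(0),'mid',q.mean(0))
        if len(q)>5:
            w=q[:,:2]-q[:,:2].mean(0); v=np.linalg.svd(w,full_matrices=False)[2][0]; print('  dir deg',np.degrees(np.arctan2(v[1],v[0])), 'len',np.ptp(w@v),'mid along',((q[:,:2]@v).min()+(q[:,:2]@v).max())/2, 'minrect',cv2.minAreaRect((q[:,:2]*1000).astype(np.float32)))
    hd=near&(Q[...,2]>.06)&(im.max(-1)>0); q=Q[hd]
    for lo,hi in((.066,.0705),(.0705,.0745),(.082,.09)):
        s=q[(q[:,2]>lo)&(q[:,2]<hi)&(q[:,1]>-.02)]; print(' z',lo,hi,len(s),'x',np.percentile(s[:,0],[1,99]),'y',np.percentile(s[:,1],[1,99]))
    for k in("tank_face","cap_wing","tab_top"):
        r=landmark_of(n,k)[0]; print(k,r['point'][0]*512,r['point'][1]*384)
    print(proj(n,O+F@[0,-.075,.035]),proj(n,O+F@[0,.075,.072]))
E
```

```text
top face z -0.0011424077324526348 x [-0.0908  0.0978] y [-0.1693  0.1686]
disc 242 lo [-0.0315 -0.1131  0.016 ] hi [ 0.0422 -0.0355  0.0239] mid [ 0.0081 -0.0752  0.019 ]
  dir deg -74.27429285912473 len 0.07638810396715369 mid along 0.0732344904511412 minrect ((6.065681457519531, -74.49581909179688), (70.43594360351562, 74.2066421508789), 31.543563842773438)
wing 1297 lo [-0.0543 -0.1996  0.0355] hi [ 0.093 -0.     0.694] mid [ 0.043  -0.033   0.5598]
  dir deg 35.148018004980436 len 0.22574755515536446 mid along -0.046113123563539325 minrect ((20.048927307128906, -100.06954193115234), (202.8819122314453, 142.84938049316406), 88.3264389038086)
wingtop 1254 lo [-0.0543 -0.1996  0.046 ] hi [ 0.093 -0.     0.694] mid [ 0.0441 -0.0316  0.5775]
  dir deg 32.10341424266775 len 0.22096684680716627 mid along -0.041294936621488317 minrect ((20.048927307128906, -100.06954193115234), (202.8819122314453, 142.84938049316406), 88.3264389038086)
 z 0.066 0.0705 551 x [-0.0435  0.0543] y [0.0202 0.1282]
 z 0.0705 0.0745 236 x [-0.0365  0.0556] y [0.0244 0.1281]
 z 0.082 0.09 92 x [-0.0345  0.043 ] 
[... 676 characters left out ...]
4640948 minrect ((-63.29618835449219, -97.71353149414062), (188.19638061523438, 108.09969329833984), 58.70649337768555)
wingtop 101 lo [-0.1171 -0.1984  0.6161] hi [-0.0266 -0.0086  0.7176] mid [-0.0677 -0.0965  0.6675]
  dir deg 77.00712824713706 len 0.19230771442445382 mid along -0.11101927366816869 minrect ((-73.86531066894531, -94.9660415649414), (191.322998046875, 85.26675415039062), 73.330322265625)
 z 0.066 0.0705 329 x [-0.0438  0.0532] y [0.0196 0.1302]
 z 0.0705 0.0745 212 x [-0.0421  0.054 ] y [0.0424 0.1279]
 z 0.082 0.09 87 x [-0.0359  0.0416] y [0.0395 0.1115]
tank_face 273.7152 200.2176
cap_wing 286.9248 182.208
tab_top 272.1792 202.7136
[287.0287 184.784 ] [273.3578 203.0883]
```

```bash
cat >> h.py <<'E'
O=np.array([.552,-.03,.112])+F@[.004,0,-.001]
E
cat > wing.py <<'E'
from h import *
np.set_printoptions(precision=4,suppress=True)
def wing(n,im,d,O=O):
    Q=(cloud(n,d)-O)@F; r=np.hypot(Q[...,0],Q[...,1]+.075)
    for lo in(.038,.044):
        m=(r<.048)&(Q[...,2]>lo)&(Q[...,2]<.056)&(im.max(-1)<80); q=Q[m][:,:2]*1000
        if len(q)>5: print(n,len(q),lo,'minrect',cv2.minAreaRect(q.astype(np.float32)),'mid',q.mean(0),'dir',np.degrees(np.arctan2(*(np.linalg.svd(q-q.mean(0),full_matrices=False)[2][0][::-1]))))
if __name__=='__main__':
    for n in("top","side"):
        D=np.load(n+'0.npz'); wing(n,D['im'].astype(int),D['d'])
    print(O,O+F@[0,-.075,.035],O+F@[0,.075,.072]); print(F)
    # outline overlays for candidates
    for n in("top","side"):
        im=cv2.resize(np.load(n+'0.npz')['im'],None,fx=4,fy=4,interpolation=cv2.INTER_CUBIC)
        def pl(pts,c,cl=True): cv2.polylines(im,[np.round(proj(n,O+np.array(pts)@F.T)*4+1.5).astype(np.int32)],cl,c,1)
        pl([[-.095,-.17,0],[.095,-.17,0],[.095,.17,0],[-.095,.17,0]],(0,255,0))
        pl([[.038*np.cos(a),-.075+.038*np.sin(a),.02] for a in np.arange(0,6.3,.2)],(0,0,255))
        pl([[-.023,.051,.072],[.052,.051,.072],[.052,.099,.072],[-.023,.099,.072]],(255,255,0))
        c=proj(n,O+F@[0,0,.03])*4; x,y=int(c[0])-300,int(c[1])-230
        cv2.imwrite(f'pics/ov_{n}.png',im[y:y+460,x:x+600])
E
python3 wing.py
```

```text
top 145 0.038 minrect ((0.704925537109375, -74.44500732421875), (69.9220962524414, 18.731311798095703), 31.63982391357422) mid [  2.5242 -74.8271] dir -147.48250430455707
top 128 0.044 minrect ((0.1532421112060547, -74.81348419189453), (68.5439224243164, 18.538637161254883), 32.015743255615234) mid [  0.8766 -75.3077] dir -147.54106587692766
side 87 0.038 minrect ((-0.3817558288574219, -71.30534362792969), (65.91481018066406, 15.45431137084961), 30.11161231994629) mid [  0.5405 -69.4197] dir -150.0531554600282
side 61 0.044 minrect ((-0.1576557159423828, -71.02113342285156), (64.29932403564453, 15.263839721679688), 29.46144676208496) mid [ -0.2079 -70.9702] dir -149.60182742733193
[ 0.5559 -0.0293  0.1133] [ 0.5517 -0.1064  0.143 ] [0.5043 0.0373 0.1743]
[[ 0.833  -0.1874 -0.5205]
 [ 0.1589  0.9823 -0.0993]
 [ 0.5299  0.      0.848 ]]
```

```bash
python3 -c "
import cv2,numpy as np
a=cv2.imread('pics/ov_top.png');b=cv2.imread('pics/ov_side.png')
cv2.imwrite('pics/ov.png',np.hstack([a[50:430,100:500],b[50:430,100:500]]))"
```

```text
(no output)
```

View pics/ov.png

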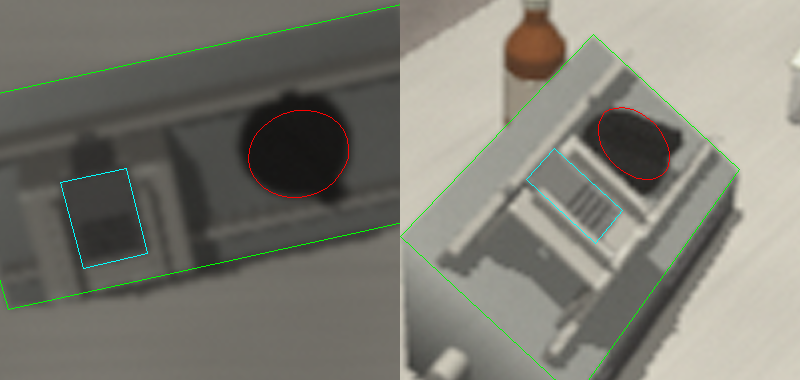

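The overlay fits within about 1–2 mm: the face outline is green, the cap disc is at left-panel (298,153), and the tab is at (104,218). The wing lies at about 31° in the face frame. Now I'll work out the standoff move.

```bash
cat > to.py <<'E'
# usage: to.py px py pz(mm, face frame TCP) yang(deg, tool y in face plane) nrows [tiltaxis tilt]
from h import *
import sys
from scipy.spatial.transform import Rotation as Ro
np.set_printoptions(precision=3,suppress=True)
a=[float(v) for v in sys.argv[1:6]]
s=read_state(); p=O+F@(np.array(a[:3])/1000); th=np.radians(a[3])
ty=F@[np.cos(th),np.sin(th),0]; tz=-F[:,2]; R=np.stack([np.cross(ty,tz),ty,tz],1)
R0=Ro.from_quat(s['eef_rot']).as_matrix(); rv=Ro.from_matrix(R@R0.T).as_rotvec()
d=(p-s['tcp_pos'])*100
print('t',s['t'],'joints',s['joints'],'w',s['width'],'F',F.T@s['ft_force'],'T',F.T@s['ft_torque'],'grip',s['gripper_force'])
q=F.T@(s['tcp_pos']-O)*1000; y0=F.T@R0[:,1]; print('now face mm',q,'yang',np.degrees(np.arctan2(y0[1],y0[0])),'tz',F.T@R0[:,2])
print('total rot',rv,'shift cm',d); n=a[4]; print('per row',n,'rot',rv/n,'shift',d/n)
print('unit turn -Z rad:',-F[:,2],' X cm',F[:,0],'Y',F[:,1],'Z',F[:,2])
E
python3 to.py 0.5 -74.5 110 -58.3 10
```

```text
t 1.1 joints [-1.398  0.259  1.535 -0.     1.348 -0.203] w 0.08574547047361014 F [ 0.091  0.753 -0.193] T [-0.017 -0.014  0.018] grip 0.0
now face mm [-308.97  -407.489  332.257] yang -80.86674501100957 tz [-0.53  -0.    -0.848]
total rot [ 0.003 -0.562  0.356] shift cm [31.109 39.834 -2.449]
per row 10.0 rot [ 0.    -0.056  0.036] shift [ 3.111  3.983 -0.245]
unit turn -Z rad: [ 0.521  0.099 -0.848]  X cm [0.833 0.159 0.53 ] Y [-0.187  0.982  0.   ] Z [-0.521 -0.099  0.848]
```

```bash
python3 -m jog '[{"dx":2.5,"dy":3.3,"ay":-0.047,"az":0.03,"claw":1},{"dx":2.6,"dy":3.32,"ay":-0.047,"az":0.03},{"dx":2.6,"dy":3.32,"ay":-0.047,"az":0.03},{"dx":2.6,"dy":3.32,"ay":-0.047,"az":0.03},{"dx":2.6,"dy":3.32,"ay":-0.047,"az":0.03},{"dx":2.6,"dy":3.32,"ay":-0.047,"az":0.03},{"dx":2.6,"dy":3.32,"ay":-0.047,"az":0.03},{"dx":2.6,"dy":3.32,"ay":-0.047,"az":0.03},{"dx":2.6,"dy":3.32,"ay":-0.047,"az":0.03},{"dx":2.6,"dy":3.32,"ay":-0.047,"az":0.03},{"dx":2.6,"dy":3.32,"dz":-1.2,"ay":-0.047,"az":0.03},{"dx":2.6,"dy":3.32,"dz":-1.2,"ay":-0.047,"az":0.026},{}]' 80; python3 to.py 0.5 -74.5 24 -58.3 6
```

```text
t 1.1 joints [-1.398  0.259  1.535 -0.     1.348 -0.203] w 0.08574547047361014 F [ 0.091  0.753 -0.193] T [-0.017 -0.014  0.018] grip 0.0
now face mm [-308.97  -407.489  332.257] yang -80.86674501100957 tz [-0.53  -0.    -0.848]
total rot [ 0.003 -0.562  0.356] shift cm [35.586 40.688 -9.742]
per row 6.0 rot [ 0.001 -0.094  0.059] shift [ 5.931  6.781 -1.624]
unit turn -Z rad: [ 0.521  0.099 -0.848]  X cm [0.833 0.159 0.53 ] Y [-0.187  0.982  0.   ] Z [-0.521 -0.099  0.848]invalid input at $[0]: expected keys ax, ay, az, dx, dy, dz, claw
```

```bash
python3 -m jog '[{"ax":0,"ay":-0.056,"az":0.036,"dx":3.1,"dy":4,"dz":0,"claw":1},{"ax":0,"ay":-0.056,"az":0.036,"dx":3.1,"dy":4,"dz":0,"claw":1},{"ax":0,"ay":-0.056,"az":0.036,"dx":3.1,"dy":4,"dz":0,"claw":1},{"ax":0,"ay":-0.056,"az":0.036,"dx":3.1,"dy":4,"dz":0,"claw":1},{"ax":0,"ay":-0.056,"az":0.036,"dx":3.1,"dy":4,"dz":0,"claw":1},{"ax":0,"ay":-0.056,"az":0.036,"dx":3.1,"dy":4,"dz":0,"claw":1},{"ax":0,"ay":-0.056,"az":0.036,"dx":3.1,"dy":4,"dz":0,"claw":1},{"ax":0,"ay":-0.056,"az":0.036,"dx":3.1,"dy":4,"dz":0,"claw":1},{"ax":0,"ay":-0.056,"az":0.036,"dx":3.1,"dy":4,"dz":-1.2,"claw":1},{"ax":0,"ay":-0.056,"az":0.036,"dx":3.1,"dy":4,"dz":-1.2,"claw":1},{"ax":0,"ay":0,"az":0,"dx":0,"dy":0,"dz":0,"claw":1}]' 80; python3 to.py 0.5 -74.5 24 -58.3 6
```

```text
t: 2.48
tcp_pos: [0.5113, -0.1081, 0.2058]
eef_rot: [0.895, 0.352, 0.27, 0.049]
ft_force: [0.0, -0.4, 0.5]
width: 0.0854
gripper_force: 0.0
t 2.475 joints [-0.728 -0.018  2.067  0.605  0.832 -0.262] w 0.08538583107247259 F [ 0.212 -0.379  0.472] T [-0.053  0.239  0.028] grip 0.0
now face mm [ -0.569 -69.079 109.464] yang -57.93238163136189 tz [-0.003  0.003 -1.   ]
total rot [ 0.002 -0.003 -0.007] shift cm [ 4.639  0.333 -7.191]
per row 6.0 rot [ 0.    -0.    -0.001] shift [ 0.773  0.056 -1.199]
unit turn -Z rad: [ 0.521  0.099 -0.848]  X cm [0.833 0.159 0.53 ] Y [-0.187  0.982  0.   ] Z [-0.521 -0.099  0.848]
```

```bash
python3 -m jog '[{"ax":0,"ay":0,"az":0,"dx":1.16,"dy":0.08,"dz":-1.8,"claw":1},{"ax":0,"ay":0,"az":0,"dx":1.16,"dy":0.08,"dz":-1.8,"claw":1},{"ax":0,"ay":0,"az":0,"dx":0,"dy":0,"dz":0,"claw":1}]'; python3 to.py 0.5 -74.5 24 -58.3 3
```

```text
t: 2.85
tcp_pos: [0.5349, -0.1105, 0.1706]
eef_rot: [0.896, 0.35, 0.269, 0.051]
ft_force: [-0.1, 0.4, 0.5]
width: 0.0854
gripper_force: 0.0
t 2.85 joints [-0.687  0.074  2.074  0.654  0.726 -0.301] w 0.08540700753904823 F [0.217 0.432 0.466] T [0.022 0.338 0.036] grip 0.0
now face mm [ -0.01  -75.83   67.618] yang -58.09979874897674 tz [-0.003 -0.001 -1.   ]
total rot [ 0.003 -0.003 -0.002] shift cm [ 2.288  0.572 -3.672]
per row 3.0 rot [ 0.001 -0.001 -0.001] shift [ 0.763  0.191 -1.224]
unit turn -Z rad: [ 0.521  0.099 -0.848]  X cm [0.833 0.159 0.53 ] Y [-0.187  0.982  0.   ] Z [-0.521 -0.099  0.848]
```

```bash
python3 -m jog '[{"ax":0,"ay":0,"az":0,"dx":0.76,"dy":0.17,"dz":-1.22,"claw":1},{"ax":0,"ay":0,"az":0,"dx":0.76,"dy":0.17,"dz":-1.22,"claw":1},{"ax":0,"ay":0,"az":0,"dx":0.76,"dy":0.17,"dz":-1.22,"claw":1},{"ax":0,"ay":0,"az":0,"dx":0,"dy":0,"dz":0,"claw":1}]'; python3 to.py 0.5 -74.5 24 -58.3 3|head -3
python3 - <<'E'
from h import *
im,d=snapshot('side'); c=proj('side',O+F@[0,-.075,.05]).astype(int); x,y=c-[65,50]
cv2.imwrite('pics/grip1.png',cv2.resize(im[y:y+100,x:x+130],None,fx=5,fy=5,interpolation=cv2.INTER_CUBIC))
E
```

```text
t: 3.35
tcp_pos: [0.5577, -0.1042, 0.1333]
eef_rot: [0.896, 0.35, 0.269, 0.05]
ft_force: [-0.8, -0.5, -0.1]
width: 0.0854
gripper_force: 0.0
t 3.35 joints [-0.637  0.169  2.08   0.725  0.624 -0.354] w 0.08536629256050667 F [-0.803 -0.355  0.33 ] T [-0.021  0.258  0.023] grip 0.0
now face mm [  0.222 -73.986  23.468] yang -58.08617260962431 tz [-0.003 -0.    -1.   ]
total rot [ 0.003 -0.003 -0.003] shift cm [ 0.005 -0.051  0.06 ]
```

View pics/grip1.png

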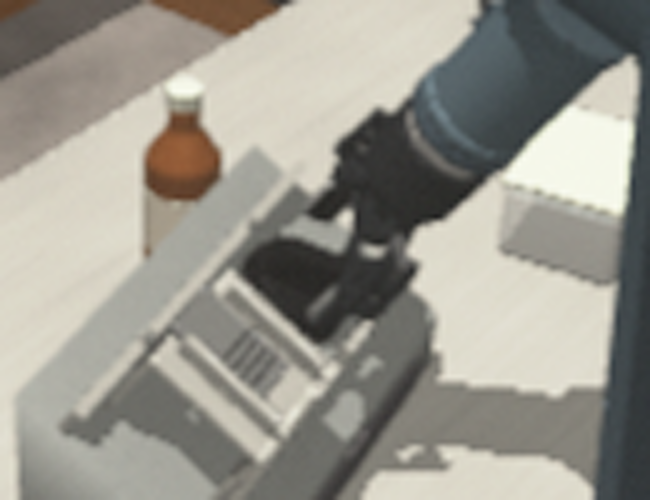

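The open fingers, at about (370,290) and (330,200), straddle the cap without touching it, so I'll close.

```bash
python3 -m jog '[{"ax":0,"ay":0,"az":0,"dx":0,"dy":0,"dz":0,"claw":-1},{"ax":0,"ay":0,"az":0,"dx":0,"dy":0,"dz":0,"claw":-1},{"ax":0,"ay":0,"az":0,"dx":0,"dy":0,"dz":0,"claw":-1},{"ax":0,"ay":0,"az":0,"dx":0,"dy":0,"dz":0,"claw":-1},{"ax":0,"ay":0,"az":0,"dx":0,"dy":0,"dz":0,"claw":-1},{"ax":0,"ay":0,"az":0,"dx":0,"dy":0,"dz":0,"claw":-1}]' 80; python3 to.py 0.5 -74.5 24 -58.3 3|head -3
```

```text
t: 4.15
tcp_pos: [0.5577, -0.1048, 0.1351]
eef_rot: [0.895, 0.35, 0.27, 0.051]
ft_force: [-4.8, -0.0, 5.1]
width: 0.0162
gripper_force: 77.9
t 4.15 joints [-0.638  0.165  2.08   0.724  0.625 -0.354] w 0.016217793714134676 F [-1.307  0.893  6.874] T [0.192 0.523 0.022] grip 77.88795948028564
now face mm [  1.085 -74.57   25.067] yang -58.03382996734555 tz [-0.001 -0.002 -1.   ]
total rot [ 0.004 -0.001 -0.003] shift cm [ 0.005  0.008 -0.121]
```

```bash
python3 -m jog '[{"ax":0.0624,"ay":0.0119,"az":-0.1018,"dx":0,"dy":0,"dz":0,"claw":-1},{"ax":0.0624,"ay":0.0119,"az":-0.1018,"dx":0,"dy":0,"dz":0,"claw":-1},{"ax":0.0624,"ay":0.0119,"az":-0.1018,"dx":0,"dy":0,"dz":0,"claw":-1},{"ax":0.0624,"ay":0.0119,"az":-0.1018,"dx":0,"dy":0,"dz":0,"claw":-1},{"ax":0,"ay":0,"az":0,"dx":0,"dy":0,"dz":0,"claw":-1}]' 80; python3 to.py 0.5 -74.5 24 -58.3 3|head -3
```

```text
t: 4.78
tcp_pos: [0.558, -0.1055, 0.1352]
eef_rot: [0.953, 0.128, 0.274, -0.014]
ft_force: [-6.0, -2.5, 6.0]
width: 0.0166
gripper_force: 78.1
t 4.775 joints [-0.639  0.166  2.079  0.723  0.625  0.127] w 0.01662282900202006 F [-2.268 -1.304  8.439] T [-0.24   0.601 -0.026] grip 78.11364412307739
now face mm [  1.301 -75.317  25.059] yang -85.47862489478514 tz [-0.002 -0.003 -1.   ]
total rot [-0.244 -0.048  0.404] shift cm [-0.027  0.078 -0.132]
```

```bash
for i in 1 2 3; do python3 -m jog '[{"ax":0.0624,"ay":0.0119,"az":-0.1018,"dx":0,"dy":0,"dz":0,"claw":-1},{"ax":0.0624,"ay":0.0119,"az":-0.1018,"dx":0,"dy":0,"dz":0,"claw":-1},{"ax":0,"ay":0,"az":0,"dx":0,"dy":0,"dz":0,"claw":-1}]' 80 >/dev/null; python3 to.py 0.5 -74.5 24 -58.3 3|head -2; done
```

```text
t 5.15 joints [-0.639  0.166  2.078  0.722  0.625  0.366] w 0.016836763110139957 F [-2.143 -3.157  7.374] T [-0.432  0.726 -0.011] grip 78.16186666488647
now face mm [  1.284 -75.729  25.058] yang -99.19335840883117 tz [-0.002 -0.003 -1.   ]
t 5.525 joints [-0.64   0.167  2.078  0.722  0.626  0.606] w 0.016712499582624118 F [-2.941 -4.382  7.452] T [-0.547  0.85  -0.032] grip 78.24358463287354
now face mm [  1.169 -76.103  25.077] yang -112.95143590474166 tz [-0.002 -0.003 -1.   ]
t 5.9 joints [-0.64   0.167  2.078  0.721  0.626  0.846] w 0.01621947008361231 F [-4.268 -4.106  7.751] T [-0.808  1.129  0.05 ] grip 78.33707213401794
now face mm [  0.99  -76.436  25.074] yang -126.69121712077178 tz [-0.003 -0.003 -1.   ]
```

```bash
for i in 1 2 3 4; do python3 -m jog '[{"ax":0.0624,"ay":0.0119,"az":-0.1018,"dx":0,"dy":0,"dz":0,"claw":-1},{"ax":0,"ay":0,"az":0,"dx":0,"dy":0,"dz":0,"claw":-1}]' 80 >/dev/null; python3 to.py 0.5 -74.5 24 -58.3 3|head -2; done
```

```text
t 6.15 joints [-0.641  0.167  2.078  0.721  0.626  0.965] w 0.016674827252921184 F [-4.604 -5.756  7.955] T [-0.873  1.208  0.004] grip 78.39372754096985
now face mm [  0.873 -76.621  25.086] yang -133.56820396708932 tz [-0.003 -0.003 -1.   ]
t 6.4 joints [-0.641  0.167  2.078  0.721  0.626  1.085] w 0.0167274268937458 F [-5.827 -6.47   7.732] T [-0.967  1.371 -0.078] grip 78.46657633781433
now face mm [  0.697 -76.7    25.066] yang -140.45832047652377 tz [-0.003 -0.003 -1.   ]
t 6.65 joints [-0.641  0.167  2.078  0.721  0.626  1.204] w 0.016609007489947116 F [-7.489 -6.213  8.378] T [-1.049  1.467  0.056] grip 78.45918416976929
now face mm [  0.57  -76.81   25.052] yang -147.29585571029446 tz [-0.003 -0.003 -1.   ]
t 6.9 joints [-0.642  0.167  2.078  0.721  0.626  1.324] w 0.016704773572522397 F [-6.532 -6.374  9.374] T [-1.129  1.641  0.002] grip 78.63074541091919
now face mm [  0.386 -76.877  25.057] yang -154.18823084037442 tz [-0.003 -0.003 -1.   ]
```

```bash
python3 -m jog '[{"ax":0,"ay":0,"az":0,"dx":0,"dy":0,"dz":0,"claw":1},{"ax":0,"ay":0,"az":0,"dx":0,"dy":0,"dz":0,"claw":1},{"ax":0,"ay":0,"az":0,"dx":0,"dy":0,"dz":0,"claw":1},{"ax":0,"ay":0,"az":0,"dx":0,"dy":0,"dz":0,"claw":1},{"ax":0,"ay":0,"az":0,"dx":-2,"dy":-0.4,"dz":3.4,"claw":1},{"ax":0,"ay":0,"az":0,"dx":-2,"dy":-0.4,"dz":3.4,"claw":1},{"ax":0,"ay":0,"az":0,"dx":-2,"dy":-0.4,"dz":3.4,"claw":1},{"ax":0,"ay":0,"az":0,"dx":-4,"dy":0,"dz":3,"claw":1},{"ax":0,"ay":0,"az":0,"dx":-4,"dy":0,"dz":3,"claw":1},{"ax":0,"ay":0,"az":0,"dx":-4,"dy":0,"dz":3,"claw":1},{"ax":0,"ay":0,"az":0,"dx":-4,"dy":0,"dz":3,"claw":1},{"ax":0,"ay":0,"az":0,"dx":0,"dy":0,"dz":0,"claw":1}]'
python3 - <<'E'
from wing import *
for n in('top','side'):
    im,d=snapshot(n); np.savez(n+'1.npz',im=im,d=d); wing(n,im.astype(int),d)
    c=proj(n,O+F@[0,0,.03]).astype(int); x,y=c-[65,50]
    cv2.imwrite(f'pics/c1{n}.png',cv2.resize(im[y:y+100,x:x+130],None,fx=3,fy=3,interpolation=cv2.INTER_CUBIC))
cv2.imwrite('pics/c1.png',np.hstack([cv2.imread('pics/c1top.png'),cv2.imread('pics/c1side.png')]))
E
```

```text
t: 8.4
tcp_pos: [0.3366, -0.1195, 0.3587]
eef_rot: [0.857, -0.435, 0.22, -0.165]
ft_force: [0.3, -0.1, 0.1]
width: 0.0854
gripper_force: 0.0
top 163 0.038 minrect ((0.18762779235839844, -75.90678405761719), (21.11263084411621, 68.32146453857422), 27.023710250854492) mid [  2.344  -75.3088] dir -63.39569170955408
top 131 0.044 minrect ((0.16558265686035156, -75.86355590820312), (21.11263084411621, 68.22442626953125), 27.023710250854492) mid [  1.0654 -75.3385] dir -63.35975375142923
side 85 0.038 minrect ((-1.590670108795166, -72.11833190917969), (19.500530242919922, 65.65428924560547), 24.934980392456055) mid [ -1.0062 -66.9891] dir 121.02719861005774
side 65 0.044 minrect ((-1.6073269844055176, -72.14924621582031), (19.251758575439453, 65.79310607910156), 25.595548629760742) mid [ -1.6611 -67.987 ] dir 121.14146324127343
```

View pics/c1.png

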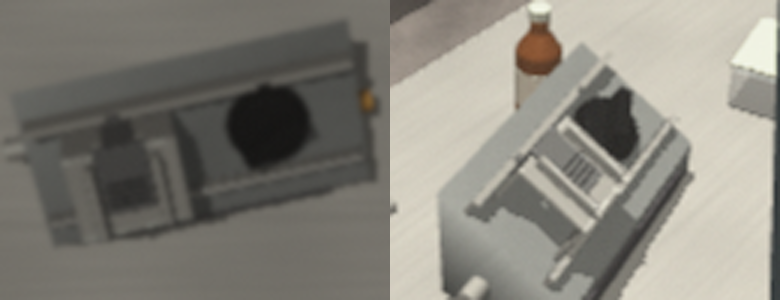

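The wing turned from about +32° to −63°, or 1.66 rad, so the cap is tight with at least one click. The hood is still open, with its tab at left-panel (130,185). Next I'll hover shut fingers over the tab.

```bash
python3 to.py 5 64 110 180 4
```

```text
t 8.5 joints [-1.317 -0.47   1.995  0.555  1.574  1.204] w 0.08513923043971484 F [ 0.03  -0.383 -0.241] T [ 0.014  0.264 -0.033] grip 0.0
now face mm [-66.69  -45.973 328.643] yang -154.40267521223606 tz [-0.002 -0.001 -1.   ]
total rot [ 0.234  0.042 -0.378] shift cm [ 15.292  14.113 -14.743]
per row 4.0 rot [ 0.058  0.011 -0.095] shift [ 3.823  3.528 -3.686]
unit turn -Z rad: [ 0.521  0.099 -0.848]  X cm [0.833 0.159 0.53 ] Y [-0.187  0.982  0.   ] Z [-0.521 -0.099  0.848]
```

```bash
python3 -m jog '[{"ax":0.058,"ay":0.011,"az":-0.095,"dx":3,"dy":3.5,"dz":-2,"claw":-1},{"ax":0.058,"ay":0.011,"az":-0.095,"dx":3.8,"dy":3.5,"dz":-3,"claw":-1},{"ax":0.058,"ay":0.011,"az":-0.095,"dx":3.8,"dy":3.5,"dz":-3.8,"claw":-1},{"ax":0.058,"ay":0.011,"az":-0.095,"dx":3.8,"dy":3.5,"dz":-3.8,"claw":-1},{"ax":0,"ay":0,"az":0,"dx":0.8,"dy":0.1,"dz":-2,"claw":-1},{"ax":0,"ay":0,"az":0,"dx":0,"dy":0,"dz":0,"claw":-1},{"ax":0,"ay":0,"az":0,"dx":0,"dy":0,"dz":0,"claw":-1},{"ax":0,"ay":0,"az":0,"dx":0,"dy":0,"dz":0,"claw":-1}]'; python3 to.py 5 64 80 180 3
python3 - <<'E'
from h import *
for n in('top','side'):
    im,d=snapshot(n)
    c=proj(n,O+F@[0,.075,.08]).astype(int); x,y=c-[50,50]
    cv2.imwrite(f'pics/c2{n}.png',cv2.resize(im[y:y+100,x:x+100],None,fx=4,fy=4,interpolation=cv2.INTER_CUBIC))
cv2.imwrite('pics/c2.png',np.hstack([cv2.imread('pics/c2top.png'),cv2.imread('pics/c2side.png')]))
E
```

```text
t: 9.5
tcp_pos: [0.4833, 0.0157, 0.2178]
eef_rot: [0.745, -0.607, 0.177, -0.211]
ft_force: [-0.2, 0.0, -1.2]
width: 0.0003
gripper_force: 0.0
t 9.5 joints [-0.443 -0.158  2.156  0.482  0.737  2.201] w 0.0002709761317023808 F [-0.851  0.046 -0.934] T [ 0.061  0.231 -0.01 ] grip 0.0
now face mm [  2.133  57.766 121.978] yang -179.12924485903054 tz [-0.001 -0.    -1.   ]
total rot [ 0.008  0.001 -0.013] shift cm [ 2.307  1.075 -3.408]
per row 3.0 rot [ 0.003  0.    -0.004] shift [ 0.769  0.358 -1.136]
unit turn -Z rad: [ 0.521  0.099 -0.848]  X cm [0.833 0.159 0.53 ] Y [-0.187  0.982  0.   ] Z [-0.521 -0.099  0.848]
```

View pics/c2.png

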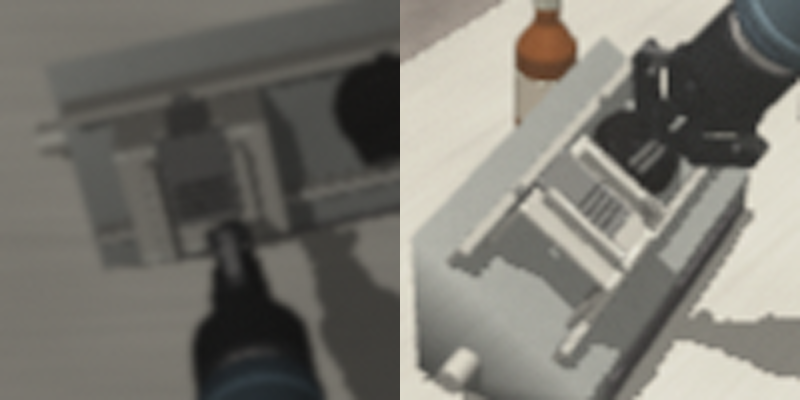

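The shut fingers hover in front of the tab, near the −y rib (left panel, fingertip at about (232,228)). I'll descend along the face normal.

```bash
python3 -m jog '[{"ax":0.003,"ay":0,"az":-0.004,"dx":0.82,"dy":0.4,"dz":-1.05,"claw":-1},{"ax":0.003,"ay":0,"az":-0.004,"dx":0.82,"dy":0.4,"dz":-1.05,"claw":-1},{"ax":0.002,"ay":0,"az":-0.004,"dx":0.82,"dy":0.4,"dz":-1.05,"claw":-1},{"ax":0,"ay":0,"az":0,"dx":0,"dy":0,"dz":0,"claw":-1},{"ax":0,"ay":0,"az":0,"dx":0,"dy":0,"dz":0,"claw":-1}]'>/dev/null; python3 to.py 8 65 62 180 5
```

```text
t 10.225 joints [-0.373 -0.06   2.165  0.513  0.613  2.219] w -2.903112834116842e-05 F [0.628 0.886 0.145] T [ 0.007  0.233 -0.017] grip 0.0
now face mm [ 7.334 65.19  81.06 ] yang -179.9506898980999 tz [-0.     0.001 -1.   ]
total rot [-0.    -0.    -0.001] shift cm [ 1.051  0.181 -1.581]
per row 5.0 rot [-0. -0. -0.] shift [ 0.21   0.036 -0.316]
unit turn -Z rad: [ 0.521  0.099 -0.848]  X cm [0.833 0.159 0.53 ] Y [-0.187  0.982  0.   ] Z [-0.521 -0.099  0.848]
```

```bash
python3 -m jog '[{"ax":0,"ay":0,"az":0,"dx":0.208,"dy":0.04,"dz":-0.34,"claw":-1},{"ax":0,"ay":0,"az":0,"dx":0.208,"dy":0.04,"dz":-0.34,"claw":-1},{"ax":0,"ay":0,"az":0,"dx":0.208,"dy":0.04,"dz":-0.34,"claw":-1},{"ax":0,"ay":0,"az":0,"dx":0,"dy":0,"dz":0,"claw":-1}]'>/dev/null; python3 to.py 8 65 62 180 5|head -2
python3 -m jog '[{"ax":0,"ay":0,"az":0,"dx":0.208,"dy":0.04,"dz":-0.34,"claw":-1},{"ax":0,"ay":0,"az":0,"dx":0.156,"dy":0.03,"dz":-0.254,"claw":-1},{"ax":0,"ay":0,"az":0,"dx":0,"dy":0,"dz":0,"claw":-1}]'>/dev/null; python3 to.py 8 65 62 180 5|head -2
```

```text
t 10.725 joints [-0.361 -0.029  2.169  0.531  0.579  2.204] w 0.0002325813894010819 F [ 0.578 -2.137  2.56 ] T [-0.123  0.326 -0.058] grip 1.5023909881711006
now face mm [ 7.178 65.661 68.304] yang -179.91744258810772 tz [-0.001  0.001 -1.   ]
t 11.1 joints [-0.355 -0.015  2.171  0.542  0.562  2.194] w -0.0001946424763692364 F [-5.718 -0.686 28.205] T [-0.209  1.171 -0.021] grip 14.199114209041
now face mm [ 7.598 65.62  62.546] yang -179.81471510045358 tz [ 0.     0.001 -1.   ]
```

```bash
python3 -m jog '[{"ax":0,"ay":0,"az":0,"dx":0.04,"dy":-0.5,"dz":0.09,"claw":-1},{"ax":0,"ay":0,"az":0,"dx":0.094,"dy":-0.491,"dz":0,"claw":-1},{"ax":0,"ay":0,"az":0,"dx":0.094,"dy":-0.491,"dz":0,"claw":-1},{"ax":0,"ay":0,"az":0,"dx":0.094,"dy":-0.491,"dz":0,"claw":-1},{"ax":0,"ay":0,"az":0,"dx":0.094,"dy":-0.491,"dz":0,"claw":-1},{"ax":0,"ay":0,"az":0,"dx":0.094,"dy":-0.491,"dz":0,"claw":-1},{"ax":0,"ay":0,"az":0,"dx":0,"dy":0,"dz":0,"claw":-1}]'>/dev/null; python3 to.py 8 35 62 180 5|head -3
python3 - <<'E'
from h import *
im,d=snapshot('side'); Q=(cloud('side',d)-O)@F
q=Q[(abs(Q[...,0])<.05)&(abs(Q[...,1])<.18)&(Q[...,2]>.065)&(Q[...,2]<.0715)&(im.min(-1)>90)]
print('roof y',np.percentile(q[:,1],[1,50,99]))
E
```

```text
t 11.975 joints [-0.435 -0.001  2.156  0.582  0.599  2.094] w -3.7632424853815253e-06 F [-1.717 -1.065 12.55 ] T [-0.041  0.583  0.012] grip 6.075722284076619
now face mm [ 7.342 35.626 62.828] yang -179.90529357948455 tz [-0.     0.001 -1.   ]
total rot [-0.    -0.001 -0.002] shift cm [ 0.11  -0.043 -0.035]
roof y [-0.00819622  0.07234034  0.10066113]
```

```bash
python3 -m jog '[{"ax":0,"ay":0,"az":0,"dx":0.15,"dy":-0.786,"dz":0,"claw":-1},{"ax":0,"ay":0,"az":0,"dx":0.15,"dy":-0.786,"dz":0,"claw":-1},{"ax":0,"ay":0,"az":0,"dx":0.15,"dy":-0.786,"dz":0,"claw":-1},{"ax":0,"ay":0,"az":0,"dx":0.15,"dy":-0.786,"dz":0,"claw":-1},{"ax":0,"ay":0,"az":0,"dx":0.15,"dy":-0.786,"dz":0,"claw":-1},{"ax":0,"ay":0,"az":0,"dx":0.15,"dy":-0.786,"dz":0,"claw":-1},{"ax":0,"ay":0,"az":0,"dx":0.15,"dy":-0.786,"dz":0,"claw":-1},{"ax":0,"ay":0,"az":0,"dx":0.15,"dy":-0.786,"dz":0,"claw":-1},{"ax":0,"ay":0,"az":0,"dx":0.15,"dy":-0.786,"dz":0,"claw":-1},{"ax":0,"ay":0,"az":0,"dx":0.15,"dy":-0.786,"dz":0,"claw":-1},{"ax":0,"ay":0,"az":0,"dx":0,"dy":0,"dz":0,"claw":-1}]'>/dev/null; python3 to.py 8 -85 62 180 5|head -3
python3 - <<'E'
from h import *
for n in('side','top'):
    im,d=snapshot(n); Q=(cloud(n,d)-O)@F
    q=Q[(abs(Q[...,0])<.05)&(abs(Q[...,1])<.18)&(Q[...,2]>.065)&(Q[...,2]<.0715)&(im.min(-1)>(90 if n=='side' else 60))]
    print('roof y',np.percentile(q[:,1],[1,50,99]))
E
```

```text
t 13.4 joints [-0.614  0.059  2.093  0.645  0.687  1.893] w -0.00012534019409456555 F [-2.167 -0.545 11.41 ] T [-0.204  0.631 -0.019] grip 5.314780284606968
now face mm [  7.413 -45.099  62.832] yang -179.91165546158274 tz [-0.  0. -1.]
total rot [ 0.001 -0.    -0.001] shift cm [ 0.84  -3.902 -0.039]
roof y [-0.09031904 -0.00387766  0.01971979]
roof y [-0.09040956 -0.01130758  0.01815986]
```

```bash
python3 -m jog '[{"ax":0,"ay":0,"az":0,"dx":0.131,"dy":-0.688,"dz":0,"claw":-1},{"ax":0,"ay":0,"az":0,"dx":0.131,"dy":-0.688,"dz":0,"claw":-1},{"ax":0,"ay":0,"az":0,"dx":0.131,"dy":-0.688,"dz":0,"claw":-1},{"ax":0,"ay":0,"az":0,"dx":0.131,"dy":-0.688,"dz":0,"claw":-1},{"ax":0,"ay":0,"az":0,"dx":0.131,"dy":-0.688,"dz":0,"claw":-1},{"ax":0,"ay":0,"az":0,"dx":0.056,"dy":-0.295,"dz":0,"claw":-1},{"ax":0,"ay":0,"az":0,"dx":0.056,"dy":-0.295,"dz":0,"claw":-1},{"ax":0,"ay":0,"az":0,"dx":0,"dy":0,"dz":0,"claw":-1}]'>/dev/null; python3 to.py 8 -85 62 180 5|head -3
for i in 1 2; do python3 -m jog '[{"ax":0,"ay":0,"az":0,"dx":0.037,"dy":-0.196,"dz":0,"claw":-1},{"ax":0,"ay":0,"az":0,"dx":0.037,"dy":-0.196,"dz":0,"claw":-1},{"ax":0,"ay":0,"az":0,"dx":0,"dy":0,"dz":0,"claw":-1}]'>/dev/null; python3 to.py 8 -85 62 180 5|head -2; done
python3 - <<'E'
from h import *
for n in('side','top'):
    im,d=snapshot(n); Q=(cloud(n,d)-O)@F
    q=Q[(abs(Q[...,0])<.05)&(abs(Q[...,1])<.18)&(Q[...,2]>.065)&(Q[...,2]<.0715)&(im.min(-1)>(90 if n=='side' else 60))]
    print('roof y',np.percentile(q[:,1],[1,50,99]))
E
```

```text
t 14.5 joints [-0.688  0.098  2.049  0.659  0.731  1.821] w 0.0001582494611220848 F [-0.732  3.482 11.866] T [ 0.611  0.298 -0.05 ] grip 5.798905286101217
now face mm [  7.349 -84.561  62.797] yang -179.90994820911058 tz [-0.001  0.003 -1.   ]
total rot [-0.002 -0.001 -0.003] shift cm [ 0.104 -0.025 -0.033]
t 14.875 joints [-0.694  0.101  2.046  0.661  0.738  1.815] w 0.00013055744972407962 F [ 1.077  9.592 14.68 ] T [ 1.616  0.055 -0.006] grip 7.369625490973704
now face mm [  7.107 -86.209  62.7  ] yang -179.90591379720362 tz [-0.001  0.007 -1.   ]
t 15.25 joints [-0.7    0.105  2.042  0.662  0.743  1.809] w -6.56829914516433e-06 F [ 1.251  9.485 14.811] T [1.727 0.135 0.015] grip 7.6874900195980445
now face mm [  6.933 -89.904  62.683] yang -179.89614588145108 tz [-0.001  0.008 -1.   ]
roof y [-0.12935349 -0.04353088 -0.01937322]
roof y [-0.12984067 -0.04924263 -0.02074664]
```

Resistance rose at 150 mm of travel and the finger then slid on the tab, so the hood is at its end stop. I'll lift straight off and retreat.

```bash
python3 -m jog '[{"ax":0,"ay":0,"az":0,"dx":-0.52,"dy":-0.1,"dz":0.85,"claw":-1},{"ax":0,"ay":0,"az":0,"dx":-1.04,"dy":-0.2,"dz":1.7,"claw":-1},{"ax":0,"ay":0,"az":0,"dx":-2,"dy":-0.4,"dz":3.4,"claw":-1},{"ax":0,"ay":0,"az":0,"dx":-4,"dy":-1,"dz":3.4,"claw":-1},{"ax":0,"ay":0,"az":0,"dx":-4,"dy":-2,"dz":3,"claw":-1},{"ax":0,"ay":0,"az":0,"dx":-4,"dy":-2,"dz":3,"claw":-1},{"ax":0,"ay":0,"az":0,"dx":0,"dy":0,"dz":0,"claw":-1},{"ax":0,"ay":0,"az":0,"dx":0,"dy":0,"dz":0,"claw":-1}]'
python3 - <<'E'
from h import *
np.set_printoptions(precision=4,suppress=True)
for n in('side','top'):
    im,d=snapshot(n); P=cloud(n,d); Q=(P-O)@F; D=np.load(n+'0.npz'); Q0=(cloud(n,D['d'])-O)@F
    for q_,i_ ,y in((Q0,D['im'],.075),(Q,im,-.075)):
        q=q_[(abs(q_[...,0])<.05)&(abs(q_[...,1]-y)<.07)&(q_[...,2]>.065)&(q_[...,2]<.0715)]
        t=q_[(abs(q_[...,0]+.005)<.012)&(abs(q_[...,1]-y)<.018)]
        r=q_[(abs(q_[...,0])<.03)&(abs(q_[...,1]-y)<.07)&(q_[...,2]>.081)&(q_[...,2]<.09)]
        print(n,'roof y',np.percentile(q[:,1],[1,99]),'ribs y',np.percentile(r[:,1],[2,98]),r[:,1].mean(),'tab z',np.median(t[:,2]))
    for k in('bowl','tub','sauce','spoon','tab_top'):
        r=landmark_of(n,k)[:1]; print(k,[np.array(x['point'])*[512,384] for x in r])
    c=proj(n,O+F@[0,-.03,.05]).astype(int); x,y=c-[65,50]
    cv2.imwrite(f'pics/c3{n}.png',cv2.resize(im[y:y+100,x:x+130],None,fx=3,fy=3,interpolation=cv2.INTER_CUBIC))
cv2.imwrite('pics/c3.png',np.hstack([cv2.imread('pics/c3top.png'),cv2.imread('pics/c3side.png')]))
print(read_state()['t'],read_state()['ft_force'])
E
```

```text
t: 16.35
tcp_pos: [0.391, -0.1829, 0.3229]
eef_rot: [0.741, -0.613, 0.175, -0.212]
ft_force: [0.3, -0.4, -0.5]
width: 0.0003
gripper_force: 0.0
side roof y [0.0176 0.1302] ribs y [0.0364 0.1115] 0.07756367557551253 tab z 0.6172593431777418
side roof y [-0.128  -0.0194] ribs y [-0.1136 -0.0379] -0.07217547793938944 tab z 0.07213541208537429
bowl [array([184.0128, 327.2064])]
tub [array([338.8928, 178.2912])]
sauce [array([260.1984, 184.8192])]
spoon [array([186.7776, 227.5968])]
tab_top [array([292.3008, 180.9024])]
top roof y [0.0203 0.1284] ribs y [0.0387 0.1101] 0.0743576935823434 tab z 0.5377596966922955
top roof y [-0.1296 -0.0212] ribs y [-0.1112 -0.0392] -0.07620096016873491 tab z 0.6110284527497292
bowl [array([126.5152, 229.7088])]
tub [array([404.1216, 206.784 ])]
sauce [array([322.9184, 142.3104])]
spoon [array([202.9056, 141.5808])]
tab_top [array([298.8032, 206.4   ])]
16.95 [-0.9966 -0.1853  0.1607]
```

View pics/c3.png

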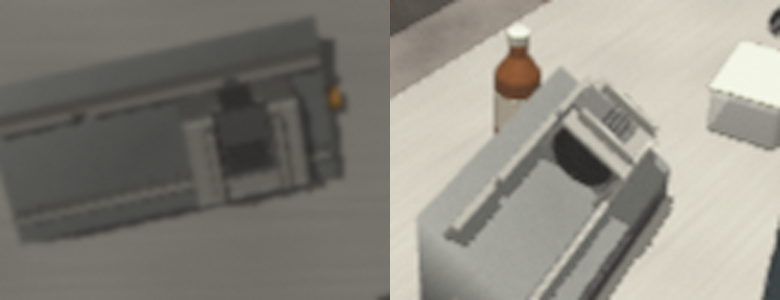

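The hood covers the cap (left panel around (245,145)). It travelled about 150 mm, the tab is back up at 72 mm, and nothing else has moved.

```bash
python3 -c "
from bench import *
print(sign_off())"
```

```text
the job is handed in; nothing more can be done
None
```

The job is handed in at about 17 s of the 48 s allowed: by the camera measurements, the cap turned 1.66 rad clockwise (tight, at least one click), the hood slid its full 150 mm over it, the tab popped back up, and the bowl, tub, sauce and spoon stayed put.

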